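# Gauge the thread spools

### The arm

A 6-joint arm with a two-finger parallel gripper is mounted at the origin on the work surface; the furniture and walls round the work are solid. World frame = base frame: x ahead of the robot, y to its left, z up, the work surface at z = 0. Lengths are in m, angles in rad, forces in N, time in s.
With the tool pointing down it reaches from about 0.3 to 0.775 m from the base axis. Payload 14.6 kg.
Tool frame: the origin (TCP) lies on the mounting face of the last link; the fingertips stand 199 mm ahead of it and the grasp point (between the pads) lies 180 mm ahead of it; z points along the fingers, y is the line along which they close (so a half turn about z gives the same grasp; the last joint's range is limited). The gripper opens to 94 mm and grips with 3 to 60 N. Pads are 16 mm wide; open, the fingers measure 119 mm over their backs; the gripper's body (75 mm by 177 mm) begins 78 mm behind the grasp point.
Start: joints at [-1.201, 0.3, 1.521, -0, 1.321, -0.067], TCP at [0.233, -0.498, 0.405] pointing down, gripper open.
Joint ranges: [-3.03, 3.03], [-0.79, 2.21], [0.23, 2.52], [-1.04, 4.18], [0, 3.07], [-2.55, 2.55]. Speed limits (rad/s): [2.22, 2.22, 2.57, 3.14, 3.14, 3.14].

### API

Orientations are given as a 3x3 rotation matrix whose columns are the frame's x, y, z axes.
In Python, from cell import env gives the robot as it stands. The module is installed in compiled form; this text tells all that it offers.
- The arm moves only by the tool play_rows, never from a script. Its argument "steps" is a list of rows, each an object with "delta_pos": the shift along the tool's x, y, z each as a share of 0.5 m, from -1 to 1, a list of three; "turn": the turn, a rotation vector about the tool's x, y, z each as a share of 360 degrees, from -1 to 1, a list of three; "gripper": the closure in counts, from 0 (fully open) to 255 (shut). A call has 1 to 20 rows; each row is the pose to reach, as a shift and turn from the pose commanded when the call began, along the tool's axes at that moment, turning the shorter way round; what a row does not reach only later rows make up. A row lasts 1/10 s, in which the tool goes at most 50 mm and 8.59 degrees, less where a joint would pass 70% of its speed; a pose out of reach is approached as far as the arm can. A call with a number of a shift or a turn outside -1 to 1 is refused whole. A call with a gripper value outside its range is refused whole. The fingers move at their own pace and stop on an object; the grip force is fixed at half the most. Time passes only in rows, so rows that repeat a pose let the fingers close. It gives the time, the measured TCP pose, the force, the opening and the grip force at its end, in the units of the state.
- env.observe(): the state, without advancing time (a new reading comes with each control period).
- env.grab_frame(name): name is "side" or "top" or "wrist"; returns (picture, depth): 400x640x3 uint8, red, green, blue; 400x640 float32, m along the optical axis (not along the pixel's ray), 0 where there is no reading.
- env.camera_model(name): a dict with "fx", "fy", "cx", "cy" (pixels), "k1" (the pictures are not rectified: a ray, as slopes to the right and down, at radius r is drawn at 1 + k1 r^2 times it, then the intrinsics apply), "view" (4x4, takes a point from world to camera coordinates). Camera axes: x right, y up, looking along -z (the intrinsics and any distortion apply to the point x, -y, -z); pixel columns grow to the right and rows downward; lengths in m; the calibration is good to about 2 mm. A picture is of the moment at which its call begins: read the wrist's pose just before it. camera_model takes no time and is no camera call; for the wrist camera it gives the pose at the moment of the call.
- env.hand_in(): hands the job in; it is judged then, once.
The state is a dict: "time_s": time; "joint_positions": joint angles; "dq": joint speeds; "joint_torque": joint torques, N m; "eef_pos": TCP position; "ee_rot": TCP orientation; "contact_force": force on the tool from outside, world axes, zero at the start; "wrist_torque": the same for the moment, N m; "gripper_width": finger opening in m; "grip_force": force on a finger pad.
Only numpy, scipy, OpenCV 4.12 (cv2) and the standard library are available. Lean on these libraries where they do the work, as an engineer would, in place of code of your own. Each camera call takes 0.05 s, during which the arm holds its last target. There are 200 camera calls.

### The job

Sort the three thread spools with the stepped gauge. First drop the undersize spool, which passes both the green go hole and the red no-go hole, in from above so that it falls through into the tray beneath; then put in the right-size spool, which passes the green hole and stops at the red one, and leave it standing upright there. Leave the oversize spool, which will not enter the green hole, standing where it is.

Things in the scene. Friction and masses are not known exactly. Their poses are not given: they have to be found in the camera images.
- spool_slim_center (a point): Centre of the undersize spool of cream linen thread: an upright cylinder 22 mm in diameter, 46 mm tall, loose, 30 g, standing on the table. The point lies on its axis half-way up, 23 mm above its underside; its z axis is the spool's axis.
- spool_medium_center (a point): Centre of the right-size spool of cream linen thread: an upright cylinder 47 mm in diameter, 46 mm tall, loose, 30 g, standing on the table. The point lies on its axis half-way up, 23 mm above its underside; its z axis is the spool's axis.
- spool_wide_center (a point): Centre of the oversize spool of cream linen thread: an upright cylinder 74 mm in diameter, 46 mm tall, loose, standing on the table. The point lies on its axis half-way up, 23 mm above its underside; its z axis is the spool's axis.
- gauge: The stepped gauge, an aluminium stand fixed to the table, 96 x 96 x 71 mm; origin at the centre of its underside, z up along the axis of its two round holes. Under the plates is a square catch tray, 88 mm inside, floor at 5 mm, open at front and back above rims 26 mm high. A slim spool let go centrally over the holes falls right through into it; a right-size one stands on the red plate, 64 mm up.
- gauge_mouth (a point): Centre of the gauge's round mouth, in the plane of its green top face, 71 mm above the table, z up. The green go plate is 7 mm thick with a hole 67 mm across; directly under it the red no-go plate, 6 mm thick, has a hole 42 mm across on the same axis. A right-size spool stands on the red ledge, its underside 7 mm below this point and its top 39 mm above it.
Mind the look-alikes: they are no part of the job. Leave any pink look-alike of the part that bears spool_medium_center alone.

How it is judged:
By the outcome, as a careful person would: the job done as asked, in the order asked, and still so for the second after the job is handed in, with the robot touching nothing.
It also fails if it takes over 54 s, if anything falls off the work surface, if the arm or the gripper's body presses on something with over 40 N, if the wrist force passes 120 N, or if a joint passes its speed limit or range.

## Working session

There is one attempt and no reset: what is moved stays moved. The work goes in short steps, Python scripts to look and compute and a tool call to move; the robot and the scene stay as the last step left them, time stands still between calls to the robot, and variables do not carry over. Pictures are saved under pics/ and viewed, at most 10 in all, crops included, and the job is handed in when it is done.

Besides the shell and the picture viewer there is one more tool, called after "Call:" in YAML: its name, and indented under it one key for each argument. play_rows: Moves the arm, as the interface text tells. Shift numbers are shares of 0.5 m and turn numbers shares of 360 degrees, none past 1 either way. Its arguments: {"type":"object","properties":{"steps":{"type":"array","items":{"type":"object","properties":{"delta_pos":{"type":"array","items":{"type":"number"}},"turn":{"type":"array","items":{"type":"number"}},"gripper":{"type":"number"}}}}},"required":["steps"]}

```bash
mkdir -p pics; cat > h.py <<'E'
import numpy as np, cv2
from cell import env
def ray(name,uv,m=None):
    m=m or env.camera_model(name)
    V=np.array(m["view"]);a=(uv[0]-m["cx"])/m["fx"];b=(uv[1]-m["cy"])/m["fy"]
    rd=np.hypot(a,b);r=rd
    for _ in range(20): r=rd/(1+m["k1"]*r*r)
    s=r/rd if rd>0 else 1
    R=V[:3,:3];o=-R.T@V[:3,3];d=R.T@np.array([a*s,-b*s,-1.])
    return o,d
def onplane(name,uv,z,m=None):
    o,d=ray(name,uv,m);return o+d*(z-o[2])/d[2]
def cloud(name,dep,m):
    v,u=np.mgrid[0:400,0:640]
    a=(u-m["cx"])/m["fx"];b=(v-m["cy"])/m["fy"];rd=np.hypot(a,b);r=rd.copy()
    for _ in range(20): r=rd/(1+m["k1"]*r*r)
    s=np.where(rd>0,r/np.maximum(rd,1e-9),1)
    V=np.array(m["view"]);P=np.stack([a*s*dep,-b*s*dep,-dep],-1)
    return (P-V[:3,3])@V[:3,:3]
def save(img,f): cv2.imwrite("pics/"+f,cv2.cvtColor(img,cv2.COLOR_RGB2BGR))
E
python3 - <<'E'
from h import *
for n in ["top","side"]:
    p,d=env.grab_frame(n); save(p,n+"0.png"); np.savez("pics/"+n+"0.npz",p=p,d=d)
    m=env.camera_model(n); print(n,np.round(np.linalg.inv(m["view"])[:3],3).tolist(),m["fx"],m["k1"])
s=env.observe(); print(s["time_s"],s["eef_pos"],np.round(s["ee_rot"],3).tolist(),s["gripper_width"],s["contact_force"])
E
```

```text
top [[-0.097, 0.974, -0.206, 0.148], [-0.995, -0.094, 0.024, 0.035], [0.004, 0.208, 0.978, 1.394]] 512.3188128559507 -0.14814876168074048
side [[-0.908, 0.212, -0.362, -0.024], [-0.419, -0.508, 0.752, 0.982], [-0.024, 0.835, 0.55, 0.787]] 487.04498906369815 0.021274345030256877
0.1 [ 0.23265463 -0.49834049  0.40417693] [[0.906, 0.423, -0.0], [0.423, -0.906, 0.001], [0.0, -0.001, -1.0]] 0.0940522870740305 [ 0.37310135 -0.18014169  0.85902304]
```

View pics/top0.png

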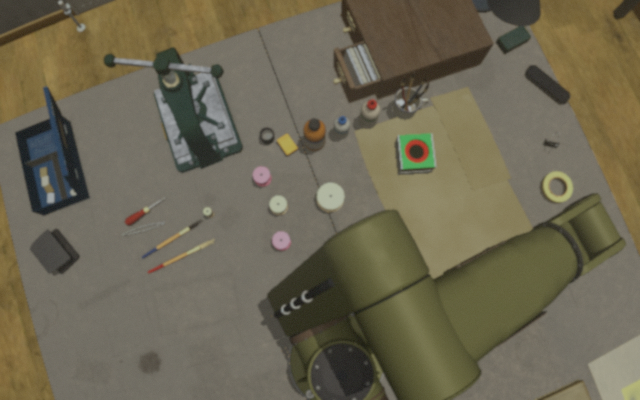

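View pics/side0.png

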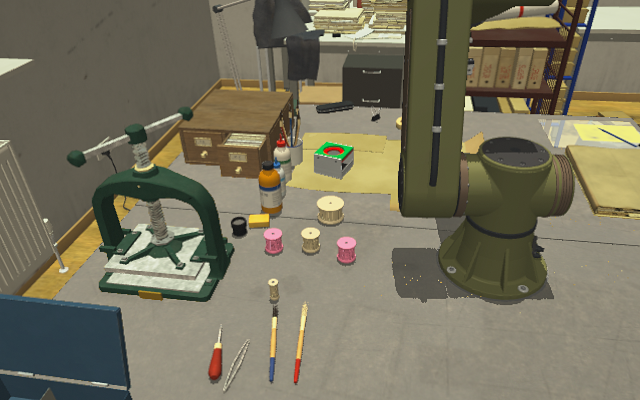

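Top view: the cream slim spool is at (207,212), cream medium at (278,205) and cream wide at (330,197). There are pink look-alikes at (261,176) and (281,241), and the gauge is at (416,152). The side view agrees: slim (273,290), medium (311,240), wide (330,209), pink (273,240) and (346,249), gauge (334,158).

```bash
python3 - <<'E'
from h import *
z=np.load("pics/top0.npz");p,d=z["p"],z["d"];m=env.camera_model("top")
C=cloud("top",d,m);hsv=cv2.cvtColor(p,cv2.COLOR_RGB2HSV)
print("table z",np.median(C[200:230,225:250,2]))
for n,(u,v),w in [("slim",(207,212),9),("med",(278,205),14),("wide",(330,197),20),("pk1",(261,176),14),("pk2",(281,241),14)]:
    mk=np.zeros((400,640),bool);mk[v-w:v+w,u-w:u+w]=1
    mk&=(C[...,2]>0.036)&(C[...,2]<0.06)
    q=C[mk];vv,uu=np.nonzero(mk)
    c,r=cv2.minEnclosingCircle(np.stack([uu,vv],1).astype(np.float32))
    bb=q.min(0),q.max(0);print(n,mk.sum(),c,round(r,1),"hsv",np.median(hsv[mk],0),"mid",onplane("top",c,.046).round(4),"cl",((bb[0]+bb[1])/2).round(4),(bb[1]-bb[0]).round(4))
g=(hsv[...,0]>45)&(hsv[...,0]<80)&(hsv[...,1]>150)&(hsv[...,2]>100)
g[:,:380]=0;g[:,450:]=0;g[:110]=0;g[190:]=0
pts=np.stack(np.nonzero(g)[::-1],1).astype(np.float32)
r=cv2.minAreaRect(pts);print("gauge",r,onplane("top",r[0],.071));b=cv2.boxPoints(r);print([onplane("top",x,.071).round(4).tolist() for x in b], C[g][:,2].mean())
red=((hsv[...,0]<8)|(hsv[...,0]>172))&(hsv[...,1]>150);red[:,:395]=0;red[:,440:]=0;red[:130]=0;red[175:]=0
pts=np.stack(np.nonzero(red)[::-1],1).astype(np.float32);e=cv2.fitEllipse(cv2.convexHull(pts));print("red",e,onplane("top",e[0],.068))
crop=cv2.resize(p[150:260,180:360],None,fx=4,fy=4,interpolation=cv2.INTER_CUBIC);save(crop,"crop1.png")
print(np.nanmax(C[90:260,180:450,2]))
for y in range(0):pass
E
```

```text
table z -0.0006369148958541896
slim 47 (206.5, 211.5) 3.8 hsv [ 35.  41. 164.] mid [0.42   0.3101 0.046 ] cl [0.4204 0.3088 0.0444] [0.0202 0.0174 0.0135]
med 234 (278.0384521484375, 204.0) 8.6 hsv [ 37.  33. 180.] mid [0.422  0.1161 0.046 ] cl [0.4227 0.1162 0.047 ] [0.0454 0.0444 0.0174]
wide 570 (330.5740661621094, 196.0) 13.6 hsv [ 38.  30. 181.] mid [ 0.4302 -0.0264  0.046 ] cl [ 0.4306 -0.0266  0.0452] [0.0737 0.0731 0.017 ]
pk1 222 (261.2894592285156, 174.4263153076172) 8.4 hsv [168.  45. 174.] mid [0.5081 0.155  0.046 ] cl [0.5082 0.1555 0.0454] [0.0436 0.0448 0.0158]
pk2 242 (280.79998779296875, 240.0) 8.8 hsv [167.  39. 174.] mid [0.3245 0.1168 0.046 ] cl [0.3244 0.1163 0.0455] [0.0442 0.0435 0.0172]
gauge ((0.0, 0.0), (0.0, 0.0), 0.0) [1.16623361 0.9611538  0.071     ]
[[1.1662, 0.9612, 0.071], [1.1662, 0.9612, 0.071], [1.1662, 0.9612, 0.071], [1.1662, 0.9612, 0.071]] nan
red ((416.3369140625, 150.70372009277344), (20.198673248291016, 21.922412872314453), 117.83165740966797) [ 0.52825406 -0.27028114  0.068     ]
1.3939064397482925<stdin>:14: RuntimeWarning: Mean of empty slice.
  ret = ret.dtype.type(ret / rcount)
```

View pics/crop1.png

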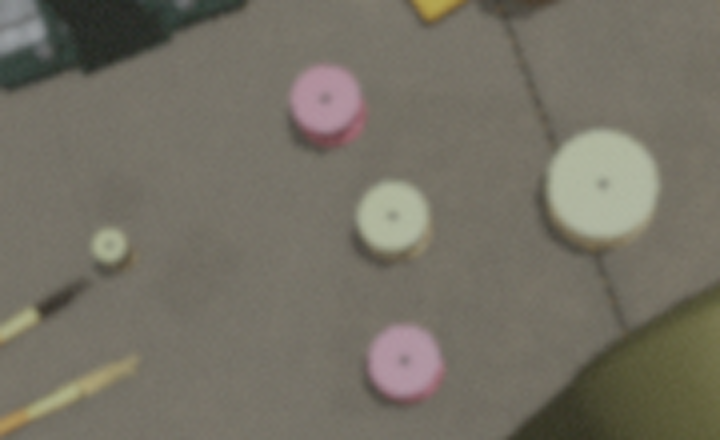

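The enlarged crop shows the cream medium at crop (393,217), lying between two pink spools at (327,98) and (405,360). The cream one, about 47 mm across, is the one to use. The wide spool is at (603,185) and the slim one at (110,245). Next I check obstacle heights along the route.

```bash
python3 - <<'E'
from h import *
z=np.load("pics/top0.npz");p,d=z["p"],z["d"];C=cloud("top",d,env.camera_model("top"))
C2=cloud("side",np.load("pics/side0.npz")["d"],env.camera_model("side"))
P=np.concatenate([C[:, :400][d[:, :400]>0].reshape(-1,3),C[:215,400:][d[:215,400:]>0].reshape(-1,3),C2[:,:395].reshape(-1,3)])
print("heights (mm), rows x, cols y .5..-.5")
ys=np.arange(.5,-.51,-.1);print(ys.round(1))
for x in np.arange(.3,.85,.05):
    print(round(x,2),[int(1000*max([-.001]+P[(abs(P[:,0]-x)<.025)&(abs(P[:,1]-y)<.05)&(P[:,2]<.6)][:,2].tolist())) for y in ys])
g=np.array([.528,-.270]);q=P[:,:2]-g
print("near gauge",[(r,int(1000*P[(np.hypot(*q.T)<r)&(P[:,2]<.6)][:,2].max())) for r in (.05,.08,.1,.12,.15)])
# green plate from cloud
t=C[(abs(C[...,2]-.071)<.006)&(abs(C[...,0]-.528)<.075)&(abs(C[...,1]+.27)<.075)];r=cv2.minAreaRect(t[:,:2].astype(np.float32));print(len(t),r,t[:,2].mean())
h=cv2.cvtColor(p,cv2.COLOR_RGB2HSV);print(h[140,403],h[136,425])
E
```

```text
heights (mm), rows x, cols y .5..-.5
[ 0.5  0.4  0.3  0.2  0.1  0.  -0.1 -0.2 -0.3 -0.4 -0.5]
0.3 [17, 19, 7, 9, 51, 7, 44, 43, 1, 472, 519]
0.35 [17, 21, 17, 8, 54, 8, 9, 9, 7, 11, 11]
0.4 [31, 17, 51, 7, 53, 51, 52, 10, 9, 14, 13]
0.45 [28, 15, 49, 8, 55, 53, 53, 9, 11, 17, 19]
0.5 [7, 14, 7, 52, 53, 9, 11, 77, 78, 20, 21]
0.55 [9, 75, 230, 49, 47, 113, 7, 77, 77, 19, 22]
0.6 [7, 89, 264, 79, 41, 154, 126, 97, 73, 18, 21]
0.65 [8, 277, 371, 382, 41, 120, 154, 155, 209, 14, 19]
0.7 [382, 381, 387, 378, 7, 8, 126, 185, 192, 12, 375]
0.75 [382, 380, 275, 28, 8, 7, 125, 141, 142, 391, 432]
0.8 [28, 257, 261, 9, 10, 9, 125, 142, 141, 406, 459]
near gauge [(0.05, 78), (0.08, 78), (0.1, 78), (0.12, 186), (0.15, 209)]
866 ((0.527950644493103, -0.2704128921031952), (0.0997200459241867, 0.09998301416635513), 88.48236083984375) 0.07018242168729641
[ 64 134 165] [ 64 133 167]
```

Call:
play_rows:
  steps:
    - {"delta_pos": [0.77,-0.63,0.2],"gripper": 0}
    - {"delta_pos": [0.77,-0.63,0.2],"gripper": 0}
    - {"delta_pos": [0.77,-0.63,0.2],"gripper": 0}
    - {"delta_pos": [0.77,-0.63,0.2],"gripper": 0}
    - {"delta_pos": [0.77,-0.63,0.2],"gripper": 0}
    - {"delta_pos": [0.77,-0.63,0.2],"gripper": 0}
    - {"delta_pos": [0.77,-0.63,0.2],"gripper": 0}
    - {"delta_pos": [0.77,-0.63,0.2],"gripper": 0}
    - {"delta_pos": [0.77,-0.63,0.2],"gripper": 0}
    - {"delta_pos": [0.77,-0.63,0.2],"gripper": 0}
    - {"delta_pos": [0.77,-0.63,0.2],"gripper": 0}
    - {"delta_pos": [0.77,-0.63,0.2],"gripper": 0}

```text
invalid input
```

Call:
play_rows:
  steps:
    - {"delta_pos": [0.77,-0.63,0.2],"turn": [0,0,0],"gripper": 0}
    - {"delta_pos": [0.77,-0.63,0.2],"turn": [0,0,0],"gripper": 0}
    - {"delta_pos": [0.77,-0.63,0.2],"turn": [0,0,0],"gripper": 0}
    - {"delta_pos": [0.77,-0.63,0.2],"turn": [0,0,0],"gripper": 0}
    - {"delta_pos": [0.77,-0.63,0.2],"turn": [0,0,0],"gripper": 0}
    - {"delta_pos": [0.77,-0.63,0.2],"turn": [0,0,0],"gripper": 0}
    - {"delta_pos": [0.77,-0.63,0.2],"turn": [0,0,0],"gripper": 0}
    - {"delta_pos": [0.77,-0.63,0.2],"turn": [0,0,0],"gripper": 0}
    - {"delta_pos": [0.77,-0.63,0.2],"turn": [0,0,0],"gripper": 0}
    - {"delta_pos": [0.77,-0.63,0.2],"turn": [0,0,0],"gripper": 0}
    - {"delta_pos": [0.77,-0.63,0.2],"turn": [0,0,0],"gripper": 0}

```text
time_s: 1.2
eef_pos: [0.4492, -0.0464, 0.3035]
ee_rot: [[0.904, 0.427, -0.002], [0.427, -0.904, 0.001], [-0.001, -0.001, -1.0]]
contact_force: [0.6, -0.7, -0.2]
gripper_width: 0.0938
grip_force: 0.0
```

Call:
play_rows:
  steps:
    - {"delta_pos": [0.253,-0.675,0.06],"turn": [0,0,0],"gripper": 0}
    - {"delta_pos": [0.253,-0.675,0.06],"turn": [0,0,0],"gripper": 0}
    - {"delta_pos": [0.253,-0.675,0.06],"turn": [0,0,0],"gripper": 0}
    - {"delta_pos": [0.253,-0.675,0.06],"turn": [0,0,0],"gripper": 0}
    - {"delta_pos": [0.253,-0.675,0.06],"turn": [0,0,0],"gripper": 0}
    - {"delta_pos": [0.253,-0.675,0.06],"turn": [0,0,0],"gripper": 0}
    - {"delta_pos": [0.253,-0.675,0.06],"turn": [0,0,0],"gripper": 0}
    - {"delta_pos": [0.253,-0.675,0.06],"turn": [0,0,0],"gripper": 0}
    - {"delta_pos": [0.253,-0.675,0.06],"turn": [0,0,0],"gripper": 0}
    - {"delta_pos": [0.253,-0.675,0.06],"turn": [0,0,0],"gripper": 0}

```text
time_s: 2.2
eef_pos: [0.4204, 0.3081, 0.2745]
ee_rot: [[0.906, 0.423, -0.0], [0.423, -0.906, -0.001], [-0.001, 0.0, -1.0]]
contact_force: [-0.3, 0.1, -1.0]
gripper_width: 0.0942
grip_force: 0.0
```

```bash
cat > wl.py <<'E'
from h import *
import sys
def look(f,zlo,zhi,c,w):
    s=env.observe();m=env.camera_model("wrist");p,d=env.grab_frame("wrist");save(p,f)
    C=cloud("wrist",d,m);k=(d>0)&(C[...,2]>zlo)&(C[...,2]<zhi)&(abs(C[...,0]-c[0])<w)&(abs(C[...,1]-c[1])<w)
    q=C[k][:,:2].astype(np.float32)
    print("t",s["time_s"],"tcp",s["eef_pos"].round(4),"yaw",np.degrees(np.arctan2(s["ee_rot"][1][0],s["ee_rot"][0][0])).round(2))
    if len(q)>10: print(len(q),"rect",cv2.minAreaRect(q),"circ",cv2.minEnclosingCircle(q))
    return p,d,C,s
E
python3 -c "
from wl import *
look('w1.png',.038,.055,(.42,.31),.03)"
```

```text
t 2.2 tcp [0.4204 0.3081 0.2745] yaw 25.0
554 rect ((0.42451173067092896, 0.31028294563293457), (0.021482031792402267, 0.021006708964705467), 16.808565139770508) circ ((0.42451682686805725, 0.3101640045642853), 0.01117900013923645)
```

View pics/w1.png

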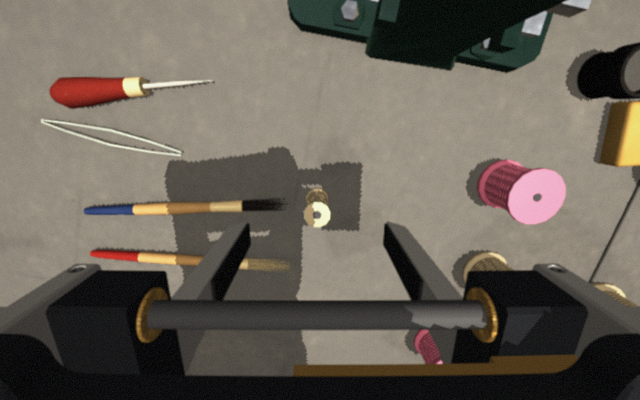

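The wrist view shows the slim spool at (317,214), between the open fingers, with the brushes lying low beside it.

Call:
play_rows:
  steps:
    - {"delta_pos": [0.006,0,0.06],"turn": [0,0,0],"gripper": 60}
    - {"delta_pos": [0.006,0,0.11],"turn": [0,0,0],"gripper": 60}
    - {"delta_pos": [0.006,0,0.11],"turn": [0,0,0],"gripper": 60}
    - {"delta_pos": [0.006,0,0.11],"turn": [0,0,0],"gripper": 255}
    - {"delta_pos": [0.006,0,0.11],"turn": [0,0,0],"gripper": 255}
    - {"delta_pos": [0.006,0,0.11],"turn": [0,0,0],"gripper": 255}
    - {"delta_pos": [0.006,0,0.11],"turn": [0,0,0],"gripper": 255}
    - {"delta_pos": [0.006,0,0.11],"turn": [0,0,0],"gripper": 255}
    - {"delta_pos": [0.006,0,0.11],"turn": [0,0,0],"gripper": 255}
    - {"delta_pos": [0.006,0,0.11],"turn": [0,0,0],"gripper": 255}

```text
time_s: 3.25
eef_pos: [0.4228, 0.3106, 0.2197]
ee_rot: [[0.906, 0.423, 0.0], [0.423, -0.906, 0.0], [0.0, -0.0, -1.0]]
contact_force: [-1.0, 0.4, 2.3]
gripper_width: 0.0216
grip_force: 30.0
```

Call:
play_rows:
  steps:
    - {"delta_pos": [0,0,-0.1],"turn": [0,0,0],"gripper": 255}
    - {"delta_pos": [0,0,-0.2],"turn": [0,0,0],"gripper": 255}
    - {"delta_pos": [-0.05,0.17,-0.3],"turn": [0,0,0],"gripper": 255}
    - {"delta_pos": [-0.27,0.95,-0.32],"turn": [0,0,0],"gripper": 255}
    - {"delta_pos": [-0.27,0.95,-0.32],"turn": [0,0,0],"gripper": 255}
    - {"delta_pos": [-0.27,0.95,-0.32],"turn": [0,0,0],"gripper": 255}
    - {"delta_pos": [-0.27,0.95,-0.32],"turn": [0,0,0],"gripper": 255}
    - {"delta_pos": [-0.27,0.95,-0.32],"turn": [0,0,0],"gripper": 255}
    - {"delta_pos": [-0.27,0.95,-0.32],"turn": [0,0,0],"gripper": 255}
    - {"delta_pos": [-0.27,0.95,-0.32],"turn": [0,0,0],"gripper": 255}
    - {"delta_pos": [-0.27,0.95,-0.32],"turn": [0,0,0],"gripper": 255}
    - {"delta_pos": [-0.27,0.95,-0.32],"turn": [0,0,0],"gripper": 255}
    - {"delta_pos": [-0.27,0.95,-0.32],"turn": [0,0,0],"gripper": 255}
    - {"delta_pos": [-0.27,0.95,-0.32],"turn": [0,0,0],"gripper": 255}
    - {"delta_pos": [-0.27,0.95,-0.32],"turn": [0,0,0],"gripper": 255}

```text
time_s: 4.75
eef_pos: [0.5014, -0.1761, 0.3794]
ee_rot: [[0.906, 0.424, -0.0], [0.424, -0.906, 0.0], [-0.0, -0.001, -1.0]]
contact_force: [0.0, 0.1, -0.3]
gripper_width: 0.0217
grip_force: 30.0
```

```bash
python3 -c "
from wl import *
p,d,C,s=look('w2.png',.066,.077,(.528,-.27),.055)
h=cv2.cvtColor(p,cv2.COLOR_RGB2HSV);r=((h[...,0]<8)|(h[...,0]>172))&(h[...,1]>150)&(h[...,2]>60)&(abs(C[...,0]-.528)<.05)&(abs(C[...,1]+.27)<.05)
q=C[r][:,:2].astype(np.float32);print('red',len(q),cv2.minEnclosingCircle(q) if len(q) else 0)"
```

```text
t 4.75 tcp [ 0.5014 -0.1761  0.3794] yaw 25.07
4720 rect ((0.5313442945480347, -0.26926228404045105), (0.0966978520154953, 0.09651865065097809), 88.36188507080078) circ ((0.5317670702934265, -0.2691870331764221), 0.06717053055763245)
red 1610 ((0.5317195653915405, -0.27502816915512085), 0.03658335655927658)
```

View pics/w2.png

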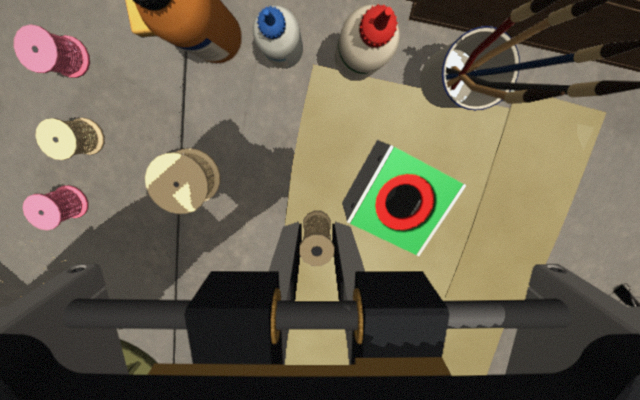

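The spool is held upright at (317,245). The gauge hole is at (405,202), and the cup with brushes at (480,65) is clear of it.

Call:
play_rows:
  steps:
    - {"delta_pos": [-0.027,0.192,0],"turn": [0,0,0],"gripper": 255}
    - {"delta_pos": [-0.027,0.192,0],"turn": [0,0,0],"gripper": 255}
    - {"delta_pos": [-0.027,0.192,0.06],"turn": [0,0,0],"gripper": 255}
    - {"delta_pos": [-0.027,0.192,0.12],"turn": [0,0,0],"gripper": 255}
    - {"delta_pos": [-0.027,0.192,0.15],"turn": [0,0,0],"gripper": 255}
    - {"delta_pos": [-0.027,0.192,0.15],"turn": [0,0,0],"gripper": 255}

```text
time_s: 5.4
eef_pos: [0.5299, -0.2686, 0.303]
ee_rot: [[0.906, 0.424, -0.003], [0.424, -0.906, 0.002], [-0.002, -0.003, -1.0]]
contact_force: [0.9, -0.0, 0.6]
gripper_width: 0.0216
grip_force: 30.0
```

```bash
python3 -c "
from wl import *
p,d,C,s=look('w3.png',.066,.077,(.53,-.27),.053)
m=env.camera_model('wrist');print('cam',np.linalg.inv(m['view'])[:3,3].round(3))
k=(d>0)&(C[...,2]>.14)&(C[...,0]>.56)&(C[...,2]<.3);print(C[k].min(0).round(3) if k.any() else 0)
"
```

```text
t 5.4 tcp [ 0.5299 -0.2686  0.303 ] yaw 25.11
6572 rect ((0.5311774611473083, -0.26936230063438416), (0.09600161761045456, 0.09671448916196823), 88.28536987304688) circ ((0.5319358110427856, -0.2692139148712158), 0.06684806942939758)
cam [ 0.604 -0.234  0.285]
[ 0.56  -0.335  0.14 ]
```

View pics/w3.png

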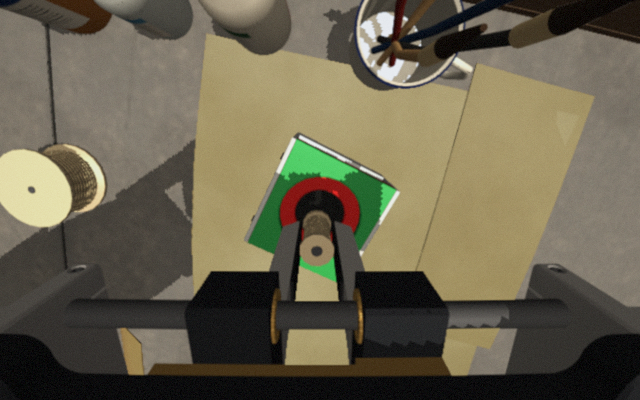

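The spool hangs centred over the hole at about (318,210). I lower it into the mouth and release it.

Call:
play_rows:
  steps:
    - {"delta_pos": [0,0,0.03],"turn": [0,0,0],"gripper": 255}
    - {"delta_pos": [0,0,0.052],"turn": [0,0,0],"gripper": 255}
    - {"delta_pos": [0,0,0.052],"turn": [0,0,0],"gripper": 255}
    - {"delta_pos": [0,0,0.052],"turn": [0,0,0],"gripper": 255}
    - {"delta_pos": [0,0,0.052],"turn": [0,0,0],"gripper": 120}
    - {"delta_pos": [0,0,0.052],"turn": [0,0,0],"gripper": 120}
    - {"delta_pos": [0,0,0.052],"turn": [0,0,0],"gripper": 120}
    - {"delta_pos": [0,0,0.052],"turn": [0,0,0],"gripper": 120}
    - {"delta_pos": [0,0,-0.05],"turn": [0,0,0],"gripper": 0}
    - {"delta_pos": [0,0,-0.15],"turn": [0,0,0],"gripper": 0}
    - {"delta_pos": [0,0,-0.15],"turn": [0,0,0],"gripper": 0}
    - {"delta_pos": [0.03,-0.2,-0.15],"turn": [0,0,0],"gripper": 0}
    - {"delta_pos": [0.03,-0.2,-0.15],"turn": [0,0,0],"gripper": 0}
    - {"delta_pos": [0.03,-0.2,-0.15],"turn": [0,0,0],"gripper": 0}
    - {"delta_pos": [0.03,-0.2,-0.15],"turn": [0,0,0],"gripper": 0}

```text
time_s: 6.95
eef_pos: [0.5011, -0.1721, 0.38]
ee_rot: [[0.905, 0.424, 0.001], [0.424, -0.905, -0.0], [0.001, 0.001, -1.0]]
contact_force: [0.7, -0.4, -1.0]
gripper_width: 0.0939
grip_force: 0.0
```

```bash
python3 -c "
from wl import *
p,d,C,s=look('w4.png',.066,.077,(.53,-.27),.053)
q,_=env.grab_frame('side')
a=cv2.resize(q[120:200,280:380],(500,400),interpolation=cv2.INTER_CUBIC)
b=cv2.resize(p[140:280,300:475],(300,240));b=cv2.copyMakeBorder(b,0,160,0,0,cv2.BORDER_CONSTANT);save(np.hstack([a,b]),'c4.png')
"
```

```text
t 6.95 tcp [ 0.5011 -0.1721  0.38  ] yaw 25.11
4047 rect ((0.5313761830329895, -0.26935380697250366), (0.09701575338840485, 0.09646899253129959), 88.27826690673828) circ ((0.531485378742218, -0.26872164011001587), 0.06712137907743454)
```

View pics/c4.png

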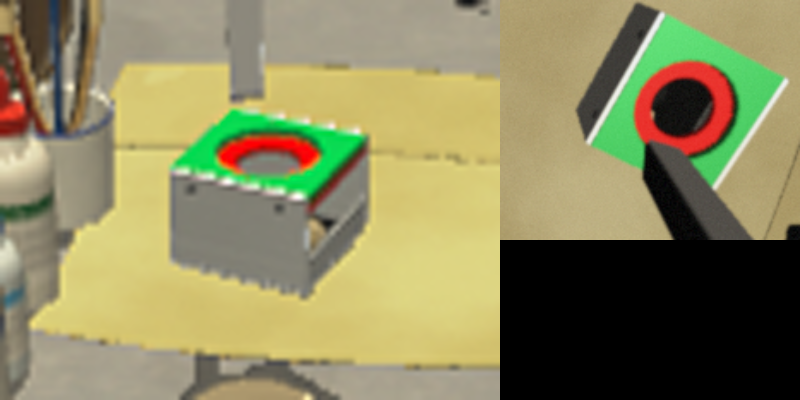

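The slim spool has dropped through: its cream shows in the tray at (318,233) in the crop, and the hole is clear. Next is the medium spool.

Call:
play_rows:
  steps:
    - {"delta_pos": [0.105,-0.589,0.0],"turn": [0,0,0],"gripper": 0}
    - {"delta_pos": [0.105,-0.589,0.0],"turn": [0,0,0],"gripper": 0}
    - {"delta_pos": [0.105,-0.589,0.1],"turn": [0,0,0],"gripper": 0}
    - {"delta_pos": [0.105,-0.589,0.18],"turn": [0,0,0],"gripper": 0}
    - {"delta_pos": [0.105,-0.589,0.18],"turn": [0,0,0],"gripper": 0}
    - {"delta_pos": [0.105,-0.589,0.18],"turn": [0,0,0],"gripper": 0}
    - {"delta_pos": [0.105,-0.589,0.18],"turn": [0,0,0],"gripper": 0}
    - {"delta_pos": [0.105,-0.589,0.18],"turn": [0,0,0],"gripper": 0}
    - {"delta_pos": [0.105,-0.589,0.18],"turn": [0,0,0],"gripper": 0}

```text
time_s: 7.95
eef_pos: [0.4248, 0.1157, 0.2898]
ee_rot: [[0.906, 0.423, 0.0], [0.423, -0.906, -0.0], [0.0, 0.0, -1.0]]
contact_force: [0.5, -0.5, -0.5]
gripper_width: 0.094
grip_force: 0.0
```

```bash
python3 -c "
from wl import *
look('w5.png',.038,.055,(.423,.1165),.04)"
```

```text
t 7.95 tcp [0.4248 0.1157 0.2898] yaw 25.01
2201 rect ((0.42643916606903076, 0.11787071824073792), (0.046399399638175964, 0.04584892839193344), 26.529146194458008) circ ((0.42645326256752014, 0.1179005354642868), 0.02351396530866623)
```

View pics/w5.png

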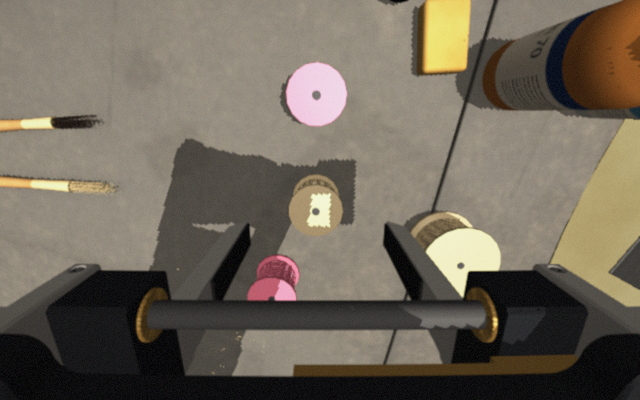

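The cream medium spool is at (316,210), centred between the open fingers. The pink spools are outside the finger paths.

Call:
play_rows:
  steps:
    - {"delta_pos": [0,-0.002,0.07],"turn": [0,0,0],"gripper": 0}
    - {"delta_pos": [0,-0.002,0.14],"turn": [0,0,0],"gripper": 0}
    - {"delta_pos": [0,-0.002,0.14],"turn": [0,0,0],"gripper": 0}
    - {"delta_pos": [0,-0.002,0.14],"turn": [0,0,0],"gripper": 255}
    - {"delta_pos": [0,-0.002,0.14],"turn": [0,0,0],"gripper": 255}
    - {"delta_pos": [0,-0.002,0.14],"turn": [0,0,0],"gripper": 255}
    - {"delta_pos": [0,-0.002,0.14],"turn": [0,0,0],"gripper": 255}
    - {"delta_pos": [0,-0.002,0.14],"turn": [0,0,0],"gripper": 255}
    - {"delta_pos": [0,-0.002,0.14],"turn": [0,0,0],"gripper": 255}

```text
time_s: 8.9
eef_pos: [0.4237, 0.1173, 0.2199]
ee_rot: [[0.906, 0.423, 0.0], [0.423, -0.906, 0.0], [0.0, 0.0, -1.0]]
contact_force: [0.2, 0.7, -0.4]
gripper_width: 0.0494
grip_force: 0.0
```

Call:
play_rows:
  steps:
    - {"delta_pos": [0,0,0],"turn": [0,0,0],"gripper": 255}
    - {"delta_pos": [0,0,0],"turn": [0,0,0],"gripper": 255}
    - {"delta_pos": [0,0,0],"turn": [0,0,0],"gripper": 255}
    - {"delta_pos": [0,0,-0.04],"turn": [0,0,0],"gripper": 255}

```text
time_s: 9.3
eef_pos: [0.4231, 0.1172, 0.2382]
ee_rot: [[0.906, 0.423, -0.004], [0.423, -0.906, -0.001], [-0.004, -0.001, -1.0]]
contact_force: [-0.3, 0.3, 0.1]
gripper_width: 0.0463
grip_force: 30.0
```

Gripped at 46.3 mm. I carry it up and over to the gauge.

Call:
play_rows:
  steps:
    - {"delta_pos": [0,0,-0.1],"turn": [0,0,0],"gripper": 255}
    - {"delta_pos": [0,0,-0.2],"turn": [0,0,0],"gripper": 255}
    - {"delta_pos": [-0.136,0.791,-0.28],"turn": [0,0,0],"gripper": 255}
    - {"delta_pos": [-0.136,0.791,-0.28],"turn": [0,0,0],"gripper": 255}
    - {"delta_pos": [-0.136,0.791,-0.28],"turn": [0,0,0],"gripper": 255}
    - {"delta_pos": [-0.136,0.791,-0.28],"turn": [0,0,0],"gripper": 255}
    - {"delta_pos": [-0.136,0.791,-0.28],"turn": [0,0,0],"gripper": 255}
    - {"delta_pos": [-0.136,0.791,-0.28],"turn": [0,0,0],"gripper": 255}
    - {"delta_pos": [-0.136,0.791,-0.28],"turn": [0,0,0],"gripper": 255}
    - {"delta_pos": [-0.136,0.791,-0.28],"turn": [0,0,0],"gripper": 255}
    - {"delta_pos": [-0.136,0.791,-0.28],"turn": [0,0,0],"gripper": 255}
    - {"delta_pos": [-0.136,0.791,-0.28],"turn": [0,0,0],"gripper": 255}
    - {"delta_pos": [-0.136,0.791,-0.28],"turn": [0,0,0],"gripper": 255}
    - {"delta_pos": [-0.136,0.791,-0.16],"turn": [0,0,0],"gripper": 255}
    - {"delta_pos": [-0.136,0.791,-0.16],"turn": [0,0,0],"gripper": 255}
    - {"delta_pos": [-0.136,0.791,-0.16],"turn": [0,0,0],"gripper": 255}

```text
time_s: 10.9
eef_pos: [0.5293, -0.2688, 0.3186]
ee_rot: [[0.906, 0.424, -0.003], [0.424, -0.906, 0.002], [-0.002, -0.003, -1.0]]
contact_force: [0.0, -0.4, 0.5]
gripper_width: 0.0466
grip_force: 30.0
```

```bash
python3 -c "
from wl import *
p,d,C,s=look('w6.png',.066,.077,(.53,-.27),.053)
# held spool's top disc: near TCP, grasp height
T=s['eef_pos'];k=(d>0)&(abs(C[...,2]-(T[2]-.1735))<.006)&(np.hypot(C[...,0]-T[0],C[...,1]-T[1])<.03)
q=C[k];print('top disc',len(q),cv2.minEnclosingCircle(q[:,:2].astype(np.float32)))
A=np.c_[q[:,:2]-T[:2],np.ones(len(q))];print('plane',np.linalg.lstsq(A,q[:,2],rcond=None)[0])"
```

```text
t 10.9 tcp [ 0.5293 -0.2688  0.3186] yaw 25.1
4862 rect ((0.5314239859580994, -0.2693077623844147), (0.09603195637464523, 0.09614980220794678), 88.3051528930664) circ ((0.5320651531219482, -0.268892377614975), 0.0671054795384407)
top disc 4412 ((0.5353666543960571, -0.2659977376461029), 0.028415661305189133)
plane [-0.00803225 -0.00250142  0.14496085]
```

View pics/w6.png

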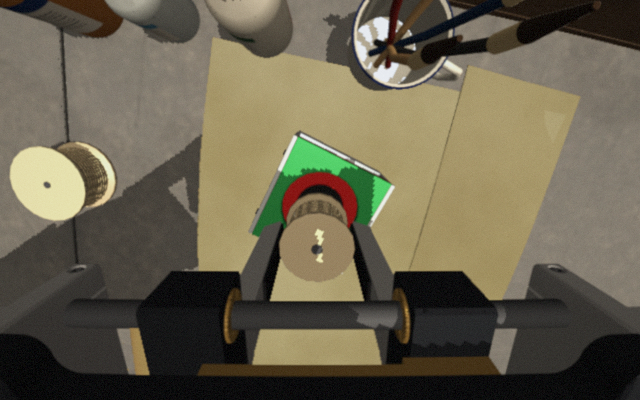

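The medium spool is level over the mouth at (317,225), with the red ring visible around it. I lower it to just above the ledge, release it and back off.

Call:
play_rows:
  steps:
    - {"delta_pos": [0,0,0.03],"turn": [0,0,0],"gripper": 255}
    - {"delta_pos": [0,0,0.05],"turn": [0,0,0],"gripper": 255}
    - {"delta_pos": [0,0,0.06],"turn": [0,0,0],"gripper": 255}
    - {"delta_pos": [0,0,0.068],"turn": [0,0,0],"gripper": 255}
    - {"delta_pos": [0,0,0.068],"turn": [0,0,0],"gripper": 255}
    - {"delta_pos": [0,0,0.068],"turn": [0,0,0],"gripper": 255}
    - {"delta_pos": [0,0,0.068],"turn": [0,0,0],"gripper": 255}

```text
time_s: 11.65
eef_pos: [0.5294, -0.27, 0.286]
ee_rot: [[0.906, 0.423, 0.001], [0.423, -0.906, -0.0], [0.0, 0.001, -1.0]]
contact_force: [0.0, -0.0, -1.2]
gripper_width: 0.0468
grip_force: 30.0
```

Call:
play_rows:
  steps:
    - {"delta_pos": [0,0,0],"turn": [0,0,0],"gripper": 80}
    - {"delta_pos": [0,0,0],"turn": [0,0,0],"gripper": 0}
    - {"delta_pos": [0,0,0],"turn": [0,0,0],"gripper": 0}
    - {"delta_pos": [0,0,0],"turn": [0,0,0],"gripper": 0}
    - {"delta_pos": [0,0,0],"turn": [0,0,0],"gripper": 0}
    - {"delta_pos": [0,0,-0.05],"turn": [0,0,0],"gripper": 0}
    - {"delta_pos": [0,0,-0.12],"turn": [0,0,0],"gripper": 0}
    - {"delta_pos": [0,0,-0.2],"turn": [0,0,0],"gripper": 0}
    - {"delta_pos": [0,0,-0.2],"turn": [0,0,0],"gripper": 0}
    - {"delta_pos": [0.0,-0.25,-0.2],"turn": [0,0,0],"gripper": 0}
    - {"delta_pos": [0.0,-0.25,-0.2],"turn": [0,0,0],"gripper": 0}
    - {"delta_pos": [0.0,-0.25,-0.2],"turn": [0,0,0],"gripper": 0}
    - {"delta_pos": [0.0,-0.25,-0.2],"turn": [0,0,0],"gripper": 0}
    - {"delta_pos": [0.0,-0.25,-0.2],"turn": [0,0,0],"gripper": 0}

```text
time_s: 13.05
eef_pos: [0.4766, -0.1566, 0.3857]
ee_rot: [[0.906, 0.424, 0.0], [0.424, -0.906, -0.0], [0.0, 0.0, -1.0]]
contact_force: [1.0, -0.3, 0.8]
gripper_width: 0.0938
grip_force: 0.0
```

```bash
python3 -c "
from wl import *
p,d,C,s=look('w7.png',.104,.118,(.53,-.27),.05)
q,_=env.grab_frame('side')
a=cv2.resize(q[110:240,260:390],(400,400),interpolation=cv2.INTER_CUBIC)
save(np.hstack([a,cv2.resize(p[100:300,280:480],(400,400))]),'c7.png')
"
```

```text
t 13.05 tcp [ 0.4766 -0.1566  0.3857] yaw 25.07
1736 rect ((0.5317482352256775, -0.26813286542892456), (0.04612356051802635, 0.045939162373542786), 56.19216537475586) circ ((0.5315107107162476, -0.26861244440078735), 0.02388722077012062)
```

View pics/c7.png

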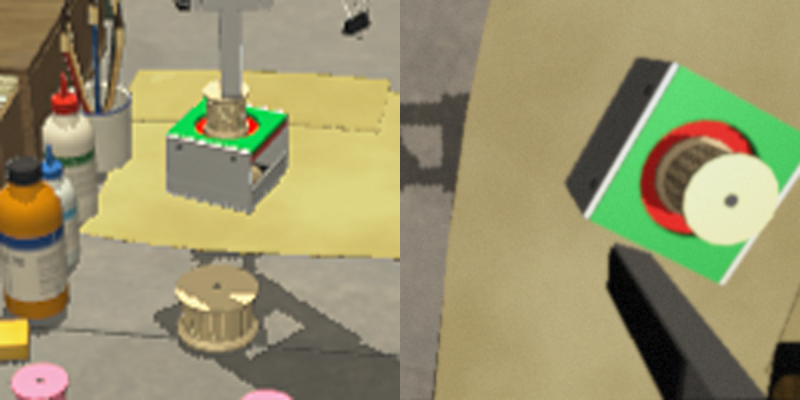

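The medium spool stands upright in the mouth at (227,110) in the left crop, with its top at about 110 mm and centred within 1 mm of the plate. The slim spool shows in the tray at (258,172), and the wide spool stands untouched at (217,305). The gripper is clear of everything.

```bash
python3 -c "
from cell import env
print(env.hand_in())"
```

```text
the job is handed in; nothing more can be done
None
```

The job is done and handed in at about 13 s: the slim spool fell through into the tray first, the cream medium spool now stands upright on the red ledge, and the wide and pink spools were left alone.

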